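# Clear the rack off the mini-centrifuge, open it and take out the spun tube

### The job

The spin is over and the screw-capped tube has to come out of the mini-centrifuge, but somebody has left the orange tube rack standing on the lid. Lift the rack off without tipping it, set it down gently on the foam in the white tray with its two tubes still in it, and open the lid all the way so that it stays back. Then draw the screw-capped tube out of its slanted bore and lower it gently, upright and fully down, into a free well of that rack; leave the flat-capped balance tube in the rotor, the lid open, and everything else on the bench where it is.

Things in the scene. Friction and masses are not known exactly. Their poses are not given: they have to be found in the camera images.
- rack: Loose orange tube rack, solid, 112 (its x) x 56 (its y) x 55 mm high, about 0.22 kg, on the shut lid; origin: centre of its underside, z up. Grip it across the 56 mm. 2 x 4 square wells 18 mm wide, right through, at its x = -42, -14, 14, 42 and y = -14, 14 mm; (-42, 14) and (42, -14) are taken. A tube hangs by its cap on the rack's top, the tip of its foot 5 mm above the rack's underside.
- tube_a: Loose 5 ml tube with a low flat cap, in the rack: body 16 mm across, 50 mm long with a conical foot; cap 20 mm across and 5 mm high on top of it. Origin at the tip of its foot, z along the tube towards the cap.
- tube_b: Same as tube_a, in the rack's other taken well.
- tray: White tray fixed to the bench left or right of the centrifuge, 206 (its x) x 152 (its y) mm with a 6 mm lip; origin: centre of its underside, on the bench. It is filled by a flat, firm pile of white foam sheets, 194 x 140 mm, that stands above the lip: its top is anywhere from 8 to 34 mm above the bench, differs each time and is not in the state, so it must be felt for.
- centrifuge: Fixed mini-centrifuge: round ivory housing 176 mm across, its rim 80 mm high round an open bowl with a rotor, and a clear dome lid; shut, the lid's flat top is 156 mm across and 116 mm above the bench. Origin: centre of its underside. The lid's nose is at its front (its -x), the hinge at its back (+x). When open the lid stands about 270 mm high behind the bowl.
- rotor: Grey rotor, about 140 mm across, turning freely on the centrifuge's vertical axis; origin on that axis, 30 mm above the bench. Four sleeves 90 degrees apart, bored 18 mm wide at 30 degrees from vertical, feet outward; their mouths are 25 mm across outside, centred 32 mm from the axis, 85 mm above the bench. The sample's is at its +x, the balance tube's at its -x. Hub top 82 mm above the bench.
- lid (a joint): Lid angle in rad: 0 shut, 1.85 against its stop (leaning back past upright). Light and loose: left below about 1.3 rad it falls shut, past about 1.5 rad it falls back to the stop on its own.
- lid_grip (a point): Where to take the lid, on the lid: middle of the grey thumb nose at its front edge, an upright plate 12 mm thick (along the centrifuge's y), 26 mm high, 30 mm out from the edge. Shut, this point is 104 mm in front of the centrifuge's axis, 102 mm above the bench, 10 mm below the nose's top and 12 mm behind its front end. Pinched across its thickness it can pivot between the pads as the lid swings.
- lid_hinge (a point): Middle of the lid's hinge axis, 94 mm behind the centrifuge's axis, 82 mm above the bench; the axis is horizontal, along the centrifuge's y. Opening swings the nose up and back about it.
- sample: Tube to take out, loose, 12 g: body 16 mm across, 50 mm long, conical foot; white knurled screw cap 20 mm across, 12 mm high on top. Origin: tip of its foot, z along the tube to the cap. It starts in the rotor bore at the rotor's +x, on the hinge half, leaning 30 degrees with its cap towards the rotor's axis; the cap rests on the bore's mouth, so only the cap stands out. 1 mm loose all round.
- sample_cap (a point): Centre of the sample's screw cap, on the tube's axis 56 mm above its foot.
- balance: Balance tube, loose, like tube_a (low flat cap), in the bore across from the sample; stays in the rotor. Origin at the tip of its foot.
- balance_collar (a point): Point on the balance tube's axis at the underside of its cap.
- balance_bore (a point): Centre of the mouth of the bore that holds the balance tube, on the rotor.
- bottle: Amber reagent bottle 58 mm across and 115 mm high standing behind on the left; origin at the centre of its underside. Not to be disturbed.
- trough: Clear reagent trough 118 x 56 x 30 mm standing behind on the right; origin at the centre of its underside. Not to be disturbed.
- pipette: Pipette lying on the bench in front on the left, 215 mm long; origin under its middle. Not to be disturbed.
- marker: Marker pen lying on the bench in front on the right, 130 mm long; origin under its middle. Not to be disturbed.
- tip_box: Pipette tip box, fixed, 126 (its x) x 90 (its y) x 79 mm high, on the side of the centrifuge away from the tray; origin at the centre of its underside.

How it is judged:
On the way, in this order (a step that is already met when the one before it is completed fails the run):
1. The rack is lowered upright onto the foam in the tray while still in the gripper (contact force between rack and tray above 0.3 N and angle between rack's own z axis and vertical below 0.1 rad and contact force between the fingers and rack above 0.5 N and x of rack in the frame of tray between -0.06 and 0.06 m and y of rack in the frame of tray between -0.055 and 0.055 m).
2. The lid is fully open and the rack stands on the foam (value of joint lid above 1.65 rad and height (world z) of rack below 0.04 m), for 0.2 s.
3. The screw-capped tube is lowered upright into a well of the rack while still in the gripper (z of sample in the frame of rack below 0.02 m and angle between sample's own z axis and vertical below 0.2 rad and contact force between the fingers and sample above 0.3 N and x of sample in the frame of rack between -0.055 and 0.055 m and y of sample in the frame of rack between -0.027 and 0.027 m).
At the end, for the whole second after the job is handed in: The screw-capped tube rests in a well of the rack, upright (0.12 rad) and down to within 4 mm; the rack stands flat on the foam, its centre within 60 x 55 mm of the tray's, its own tubes within 7 mm of seated; the balance tube is within 10 mm of seated in its bore; the lid is open past 1.65 rad (all of step 2 and z of sample in the frame of rack below 0.009 m and angle between sample's own z axis and vertical below 0.12 rad and x of sample in the frame of rack between -0.055 and 0.055 m and y of sample in the frame of rack between -0.027 and 0.027 m and linear speed of sample below 0.02 m/s and angle between rack's own z axis and vertical below 0.05 rad and x of rack in the frame of tray between -0.06 and 0.06 m and y of rack in the frame of tray between -0.055 and 0.055 m and distance between each of tube_a, tube_b and rack below 0.055 m and z of each of tube_a, tube_b in the frame of rack below 0.012 m and distance between balance_collar and balance_bore below 0.01 m); the robot touches nothing.
It fails at once if the rack is tipped by more than 0.5 rad (angle between rack's own z axis and vertical above 0.5 rad).
It fails at once if the rack is pressed onto the tray's foam with more than 75 N (contact force between rack and tray above 75 N).
It fails at once if the sample tube is pressed onto the rack with more than 60 N (contact force between sample and rack above 60 N).
It fails at once if the balance tube is pulled out of its bore by more than 20 mm (distance between balance_collar and balance_bore above 0.02 m).
It fails at once if the bottle, trough, pipette or marker is pushed by more than 30 mm (distance of any of bottle, trough, pipette, marker from where it was at the start of the episode above 0.03 m).
It also fails if it takes over 72 s, if anything falls off the work surface, if the arm or the gripper's body presses on something with over 40 N, if the wrist force passes 120 N, or if a joint passes its speed limit or range.

### The arm

A 6-joint arm with a two-finger parallel gripper is mounted at the origin on the work surface. World frame = base frame: x ahead of the robot, y to its left, z up, the work surface at z = 0. Lengths are in m, angles in rad, forces in N, time in s.
With the tool pointing down it reaches from about 0.375 to 0.9 m from the base axis. Payload 3.1 kg.
Tool frame: the origin (TCP) lies between the finger pads; the fingertips stand 17 mm ahead of it and the grasp point (between the pads) lies 2 mm behind it (robot.nose_length is the distance from the TCP to the fingertips, in m); z points along the fingers, y is the line along which they close (so a half turn about z gives the same grasp; the last joint's range is limited). The gripper opens to 87 mm and grips with 3 to 60 N. Pads are 19 mm wide; open, the fingers measure 117 mm over their backs; the gripper's body (75 mm by 190 mm) begins 51 mm behind the grasp point.
Start: joints at [-1.355, 0.527, 1.433, -0, 1.181, -0.178], TCP at [0.24, -0.577, 0.24] pointing down, gripper open.
Joint ranges: [-3.08, 3.08], [-0.75, 2.2], [0.22, 2.44], [-1.43, 4.57], [0, 2.65], [-2.85, 2.85]. Speed limits (rad/s): [2.79, 2.79, 3.14, 3.14, 3.14, 3.14].

### API

Orientations are given as a unit quaternion [x, y, z, w].
In Python, from rig import robot, cams gives the robot as it stands.
- The arm moves only by the shell command python3 -m pendant 'ROWS' [FORCE]. ROWS is JSON, a list of rows, each an object with "jaw": the opening, from 0 (shut) to 1 (fully open); "linear": the shift along the tool's x, y, z in cm, a list of three; "twist": the turn about the tool's z in degrees. A call has 1 to 12 rows; each row shifts and turns the commanded pose from where the row before left it, along the tool's axes as they then stand; what a row does not reach is not made up. A row lasts 1/12 s, in which the tool goes at most 41.7 mm and 7.16 degrees, less where a joint would pass 70% of its speed; a pose out of reach is approached as far as the arm can. A call is refused whole if a number of a shift passes 4.17 or a number of a turn 7.16, either way. A call with a gripper value outside its range is refused whole. The fingers move at their own pace and stop on an object; FORCE is the grip in N (left out, the last holds). Time passes only in rows, so rows that do not move let the fingers close. It gives the time, the measured TCP pose, the force, the opening and the grip force at its end, in the units of the state.
- robot.get_obs(): the state, without advancing time (a new reading comes with each control period).
- cams.camera(name): name is "scene" or "top" or "wrist"; returns a dict with "color" (400x640x3 uint8, blue, green, red), "depth" (400x640 float32, m along the optical axis (not along the pixel's ray), 0 where there is no reading), "fov_y" (degrees; the focal length in pixels is half the picture's height over the tangent of half this angle, whatever the lens; pixels are square), "cx", "cy" (the principal point, pixels), "view" (4x4, takes a point from world to camera coordinates). Camera axes: x right, y down, z forward; pixel columns grow to the right and rows downward; lengths in m; the calibration is good to about 2 mm. The wrist camera is an equidistant fisheye: a pixel r from the principal point sees the ray r / f radians off the axis. A picture is of the moment at which its call begins.
- robot.hand_in(): hands the job in; it is judged then, once.
The state is a dict: "time": time; "q": joint angles; "joint_velocities": joint speeds; "joint_torque": joint torques, N m; "position": TCP position; "tool_rot": TCP orientation; "ft_force": force on the tool from outside, world axes, zero at the start; "moment": the same for the moment, N m; "grip_width": finger opening in m; "grip_force": force on a finger pad.
Only numpy, scipy, OpenCV 4.12 (cv2) and the standard library are available. Lean on these libraries where they do the work, as an engineer would, in place of code of your own. Each camera call takes 0.05 s, during which the arm holds its last target. There are 200 camera calls.

## Working session

There is one attempt and no reset: what is moved stays moved. The work goes in short steps, Python scripts to look and compute and a shell command to move; the robot and the scene stay as the last step left them, time stands still between calls to the robot, and variables do not carry over. Pictures are saved under pics/ and viewed, at most 10 in all, crops included, and the job is handed in when it is done.

```bash
mkdir -p pics; ls; cat > h.py <<'E'
import numpy as np, cv2
from scipy.spatial.transform import Rotation as R
from rig import robot, cams
def shot(n):
    c=cams.camera(n); c['f']=200/np.tan(np.radians(c['fov_y'])/2); return c
def cloud(c):
    h,w=c['depth'].shape; u,v=np.meshgrid(np.arange(w),np.arange(h)); z=c['depth']
    P=np.stack([(u-c['cx'])/c['f']*z,(v-c['cy'])/c['f']*z,z,np.ones_like(z)],-1)
    W=P@np.linalg.inv(c['view']).T; W=W[...,:3]; W[z==0]=np.nan; return W
E
python3 - <<'E'
from h import *
for n in ['scene','top']:
    c=shot(n); cv2.imwrite(f'pics/{n}0.png',c['color']); W=cloud(c); np.save(n+'0.npy',W); print(n,c['f'],c['cx'],c['cy'],np.linalg.inv(c['view'])[:3].round(3).tolist())
o=robot.get_obs(); print(o); print(robot.nose_length)
E
```

```text
pics
scene 472.58375321456015 317.616480076924 201.47814622120487 [[0.617, 0.443, -0.65, 1.292], [0.787, -0.354, 0.505, -0.58], [-0.006, -0.823, -0.568, 0.77]]
top 400.81581011806867 321.44074785907765 202.26921031041894 [[-0.099, -0.972, 0.215, 0.343], [-0.995, 0.097, -0.017, 0.014], [-0.004, -0.215, -0.977, 0.973]]
{'time': 0.1, 'q': array([-1.35549981e+00,  5.28381812e-01,  1.43374368e+00,  1.24070961e-05,
        1.18140507e+00, -1.78506287e-01]), 'joint_velocities': array([ 0.00043949, -0.00267666, -0.00222448, -0.00034481,  0.00063631,
        0.00033976]), 'joint_torque': array([-1.73128606e-04, -4.40985417e+01, -1.77151108e+01,  6.35087932e-02,
        5.34076814e-02, -3.96941027e-05]), 'position': array([ 0.23970823, -0.57654214,  0.23867387]), 'tool_rot': array([ 9.80677470e-01,  1.95629143e-01, -1.20870700e-05, -9.68893024e-04]), 'ft_force': array([-0.27735793,  0.86214975,  0.04688753]), 'moment': array([-0.05030891, -0.04886556, -0.00348489]), 'grip_force': 0.0, 'grip_width': 0.08714567572652171}
0.017
```

View pics/scene0.png

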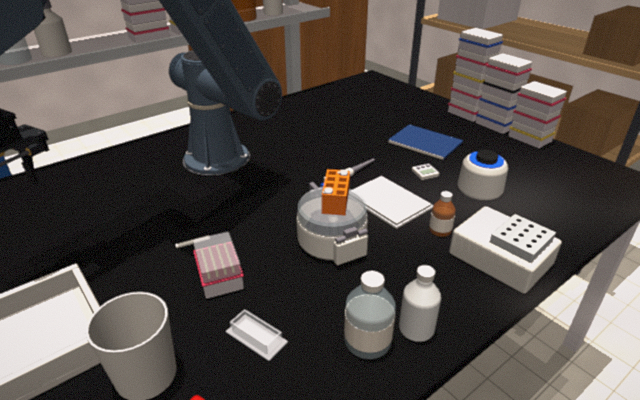

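View pics/top0.png

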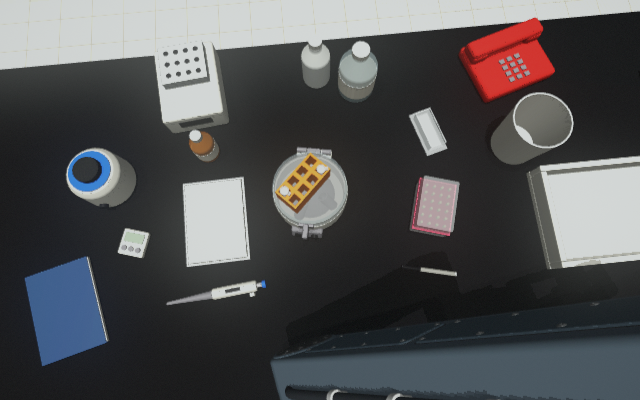

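The top view shows the centrifuge at about (310,190), nose at (306,232), the orange rack on it at (303,182), the tray at (215,222), the tip box at (435,207), and the pipette at (215,293).

```bash
python3 - <<'E'
from h import *
im=cv2.imread('pics/top0.png'); W=np.load('top0.npy')
hsv=cv2.cvtColor(im,cv2.COLOR_BGR2HSV); H,S,V=cv2.split(hsv)
m=(H>5)&(H<25)&(S>130)&(W[...,2]>.10); m[:, :250]=0; m[:,360:]=0
top=m&(np.abs(W[...,2]-.171)<.012)
print('rack',m.sum(),top.sum(),np.nanmedian(W[top],0))
p=W[top][:,:2].astype(np.float32); r=cv2.minAreaRect(p); print(r, cv2.boxPoints(r))
# tray
g=(V>180)&(S<40); g[:, :170]=0; g[:,255:]=0; g[:170]=0;g[272:]=0
print('tray z',np.nanpercentile(W[g][:,2],[5,50,95])); q=W[g]; q=q[np.abs(q[:,2]-np.nanmedian(q[:,2]))<.012]
r=cv2.minAreaRect(q[:,:2].astype(np.float32)); print(r)
z=W[...,2]; reg=np.zeros_like(m); reg[140:245,265:355]=1
# housing rim / lid
for lo,hi in [(.02,.07),(.07,.09),(.09,.11),(.108,.124)]:
    k=reg&(z>lo)&(z<hi)&~m; print(lo,k.sum(),cv2.minEnclosingCircle(W[k][:,:2].astype(np.float32)))
# nose pixels
for v in range(222,242,2): print(v,[(tuple((W[v,u]*1000).round().astype(int)) if z[v,u]>0 else 0) for u in range(298,316,3)])
E
python3 - <<'E'
import cv2
im=cv2.imread('pics/top0.png')[130:280,170:370]; cv2.imwrite('pics/crop0.png',cv2.resize(im,(800,600),interpolation=cv2.INTER_CUBIC))
E
```

```text
rack 1319 932 [0.56910658 0.03387156 0.17073342]
((0.5700273513793945, 0.03391833230853081), (0.056568969041109085, 0.1119634360074997), 44.1398811340332) [[ 0.51074284  0.05439548]
 [ 0.5887156  -0.02595415]
 [ 0.62931186  0.01344118]
 [ 0.5513391   0.09379081]]
tray z [0.00568043 0.0129563  0.01583763]
((0.5364766716957092, 0.2594953775405884), (0.20600010454654694, 0.15241794288158417), 1.2971969842910767)
0.02 321 ((0.5306311845779419, 0.02086106687784195), 0.07755568623542786)
0.07 270 ((0.5786483883857727, 0.018757659941911697), 0.09830566495656967)
0.09 324 ((0.5590634942054749, 0.00992901623249054), 0.10769262909889221)
0.108 2771 ((0.555443286895752, 0.025630753487348557), 0.09971055388450623)
222 [(np.int64(494), np.int64(53), np.int64(110)), (np.int64(493), np.int64(47), np.int64(112)), (np.int64(492), np.int64(40), np.int64(113)), (np.int64(492), np.int64(34), np.int64(113)), (np.int64(491), np.int64(27), np.int64(114)), (np.int64(490), np.int64(21), np.int64(114))]
224 [(np.int64(491), np.int64(54), np.int64(102)), (np.int64(490), np.int64(48), np.int64(105)), (np.int64(
[... 1475 characters left out ...]
.int64(475), np.int64(31), np.int64(38)), (np.int64(474), np.int64(24), np.int64(41))]
236 [0, (np.int64(474), np.int64(53), np.int64(28)), (np.int64(462), np.int64(43), np.int64(109)), (np.int64(461), np.int64(37), np.int64(111)), (np.int64(472), np.int64(32), np.int64(26)), (np.int64(470), np.int64(25), np.int64(41))]
238 [(np.int64(474), np.int64(62), np.int64(2)), 0, (np.int64(458), np.int64(44), np.int64(111)), (np.int64(458), np.int64(37), np.int64(101)), (np.int64(471), np.int64(33), np.int64(0)), (np.int64(466), np.int64(25), np.int64(35))]
240 [0, 0, 0, (np.int64(467), np.int64(41), np.int64(1)), (np.int64(466), np.int64(33), np.int64(2)), (np.int64(465), np.int64(26), np.int64(1))]
```

View pics/crop0.png

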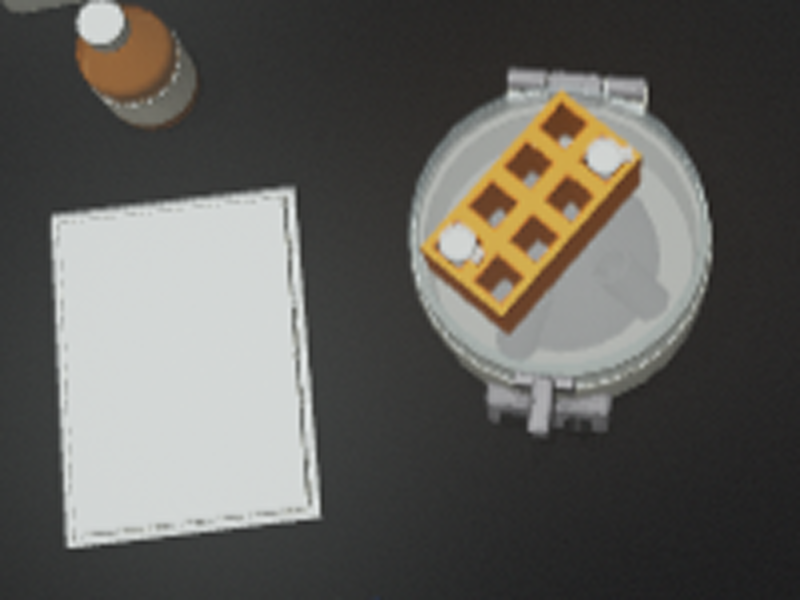

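The crop shows the hinge at top px (314,152), the nose at (305,231), and the rack's two capped wells at its far-right and near-left corners. The rack measures 112x57 mm at z 0.171 and the tray 206x152 mm, both matching the sizes given.

```bash
cat >> h.py <<'E'
def go(x,y,z,yaw=None):
    """print twist (deg) to bring tool y to world angle yaw (mod 180), then linear (cm) after twist"""
    o=robot.get_obs(); M=R.from_quat(o['tool_rot']).as_matrix(); p=o['position']; t=0
    if yaw is not None:
        a=np.degrees(np.arctan2(M[1,1],M[0,1])); d=(yaw-a+90)%180-90; t=-d
        print('yaw now',a.round(1),'twist',np.round(t,1),'or',np.round(t-180*np.sign(t),1))
    for tt in ([t,t-180*np.sign(t)] if yaw is not None else [0]):
        M2=M@R.from_euler('z',tt,degrees=True).as_matrix()
        print('after twist %.1f linear cm'%tt,(M2.T@(np.array([x,y,z])-p)*100).round(2))
    print('pos',p.round(4),'q',o['q'].round(2),'f',o['ft_force'].round(2),'grip',o['grip_width'].round(4),o['grip_force'],'t',o['time'])
E
python3 - <<'E'
from h import *
go(.570,.034,.24,44.1)
c=shot('top')
def ray(u,v,z):
    A=np.linalg.inv(c['view']); d=A[:3,:3]@np.array([(u-c['cx'])/c['f'],(v-c['cy'])/c['f'],1]); o=A[:3,3]; return o+d*(z-o[2])/d[2]
print('hinge',ray(314.3,152,.09),'nose',ray(305.3,231,.112))
E
python3 -m pendant '[{"jaw":1,"linear":[0,0,0],"twist":-7.1},{"jaw":1,"linear":[0,0,0],"twist":-7.1},{"jaw":1,"linear":[0,0,0],"twist":-7.1},{"jaw":1,"linear":[0,0,0],"twist":-7.1},{"jaw":1,"linear":[0,0,0],"twist":-7.1},{"jaw":1,"linear":[0,0,0],"twist":-7.1},{"jaw":1,"linear":[0,0,0],"twist":-7.1},{"jaw":1,"linear":[0,0,0],"twist":-7.1}]'
python3 -m pendant '[{"jaw":1,"linear":[0,0,0],"twist":-7.1},{"jaw":1,"linear":[0,0,0],"twist":-7.1},{"jaw":1,"linear":[0,0,0],"twist":-7.1},{"jaw":1,"linear":[0,0,0],"twist":-7.1},{"jaw":1,"linear":[0,0,0],"twist":-7.1},{"jaw":1,"linear":[0,0,0],"twist":-7.1},{"jaw":1,"linear":[0,0,0],"twist":-7.1},{"jaw":1,"linear":[0,0,0],"twist":-5}]'
python3 -c "
from h import *
go(.570,.034,.24,44.1)"
```

```text
yaw now -67.4 twist 68.5 or -111.5
after twist 68.5 linear cm [-2.086e+01 -6.621e+01 -3.000e-02]
after twist -111.5 linear cm [ 2.086e+01  6.621e+01 -3.000e-02]
time: 0.77
position: [0.2397, -0.5767, 0.239]
tool_rot: [0.768, 0.641, 0.0, -0.001]
ft_force: [-0.2, 0.2, -0.5]
grip_width: 0.0875
grip_force: 0.0
time: 1.43
position: [0.2397, -0.5767, 0.239]
tool_rot: [0.388, 0.922, 0.001, -0.0]
ft_force: [0.5, -0.7, -0.5]
grip_width: 0.0868
grip_force: 0.0
yaw now 44.4 twist 0.3 or -179.7
after twist 0.3 linear cm [ 2.088e+01  6.622e+01 -4.000e-02]
after twist -179.7 linear cm [-2.088e+01 -6.622e+01 -4.000e-02]Traceback (most recent call last):
  File "<stdin>", line 2, in <module>
  File "h.py", line 19, in go
    print('pos',p.round(4),'q',o['q'].round(2),'f',o['ft_force'].round(2),'grip',o['grip_width'].round(4),o['grip_force'],'t',o['time'])
                                                                                 ^^^^^^^^^^^^^^^^^^^^^
AttributeError: 'float' object has no attribute 'round'
Traceback (most recent call last):
  File "h.py", line 19, in go
    print('pos',p.round(4),'q',o['q'].round(2),'f',o['ft_force'].round(2),'grip',o['grip_width'].round(4),o['grip_force'],'t',o['time'])
                                                                                 ^^^^^^^^^^^^^^^^^^^^^
AttributeError: 'float' object has no attribute 'round'
```

```bash
sed -i "s/o\['grip_width'\].round(4)/o['grip_width']/" h.py
python3 -m pendant '[{"jaw":1,"linear":[1.16,3.68,0],"twist":0},{"jaw":1,"linear":[1.16,3.68,0],"twist":0},{"jaw":1,"linear":[1.16,3.68,0],"twist":0},{"jaw":1,"linear":[1.16,3.68,0],"twist":0},{"jaw":1,"linear":[1.16,3.68,0],"twist":0},{"jaw":1,"linear":[1.16,3.68,0],"twist":0},{"jaw":1,"linear":[1.16,3.68,0],"twist":0},{"jaw":1,"linear":[1.16,3.68,0],"twist":0},{"jaw":1,"linear":[1.16,3.68,0],"twist":0}]'
python3 -m pendant '[{"jaw":1,"linear":[1.16,3.68,0],"twist":0},{"jaw":1,"linear":[1.16,3.68,0],"twist":0},{"jaw":1,"linear":[1.16,3.68,0],"twist":0},{"jaw":1,"linear":[1.16,3.68,0],"twist":0},{"jaw":1,"linear":[1.16,3.68,0],"twist":0},{"jaw":1,"linear":[1.16,3.68,0],"twist":0},{"jaw":1,"linear":[1.16,3.68,0],"twist":0},{"jaw":1,"linear":[1.16,3.68,0],"twist":0},{"jaw":1,"linear":[1.16,3.68,0],"twist":0},{"jaw":1,"linear":[0,0,0],"twist":0},{"jaw":1,"linear":[0,0,0],"twist":0}]'
python3 - <<'E'
from h import *
go(.570,.034,.147,44.1)
c=shot('wrist'); cv2.imwrite('pics/w1.png',c['color'])
c=shot('top')
def ray(u,v,z):
    A=np.linalg.inv(c['view']); d=A[:3,:3]@np.array([(u-c['cx'])/c['f'],(v-c['cy'])/c['f'],1]); o=A[:3,3]; return o+d*(z-o[2])/d[2]
print('hinge',ray(314.3,152,.09),'nose',ray(305.3,231,.112))
E
```

```text
time: 2.18
position: [0.4056, -0.2699, 0.2393]
tool_rot: [0.39, 0.921, 0.0, -0.0]
ft_force: [-0.1, -0.5, 0.4]
grip_width: 0.0871
grip_force: 0.0
time: 3.1
position: [0.5708, 0.0355, 0.239]
tool_rot: [0.388, 0.922, -0.0, -0.0]
ft_force: [-0.5, -0.4, 0.5]
grip_width: 0.0866
grip_force: 0.0
yaw now 44.3 twist 0.2 or -179.8
after twist 0.2 linear cm [-0.06 -0.16  9.2 ]
after twist -179.8 linear cm [0.06 0.16 9.2 ]
pos [0.5708 0.0355 0.239 ] q [-0.13  0.46  1.57 -0.    1.12 -0.91] f [-0.54 -0.38  0.51] grip 0.08664557909193937 0.0 t 3.1
hinge [0.65766362 0.00262465 0.09      ] nose [0.47245741 0.03934937 0.112     ]
```

View pics/w1.png

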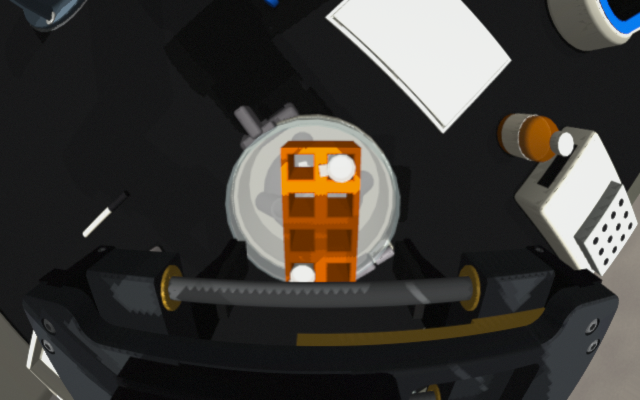

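The wrist view shows the rack centred and squared between the fingers, caps at px (340,168) and (302,272), and the nose at (248,122). Next I descend and grip.

```bash

python3 -m pendant '[{"jaw":1,"linear":[-0.06,-0.16,1],"twist":0.2},{"jaw":1,"linear":[0,0,2],"twist":0},{"jaw":1,"linear":[0,0,2.2],"twist":0},{"jaw":1,"linear":[0,0,2],"twist":0},{"jaw":1,"linear":[0,0,1.2],"twist":0},{"jaw":1,"linear":[0,0,0.8],"twist":0},{"jaw":1,"linear":[0,0,0],"twist":0},{"jaw":1,"linear":[0,0,0],"twist":0}]'
python3 -m pendant '[{"jaw":0.6,"linear":[0,0,0],"twist":0},{"jaw":0.55,"linear":[0,0,0],"twist":0},{"jaw":0.5,"linear":[0,0,0],"twist":0},{"jaw":0.5,"linear":[0,0,0],"twist":0},{"jaw":0.4,"linear":[0,0,0],"twist":0},{"jaw":0.4,"linear":[0,0,0],"twist":0}]' 30
```

```text
time: 3.87
position: [0.5696, 0.031, 0.1473]
tool_rot: [0.393, 0.92, -0.0, -0.0]
ft_force: [-0.4, 0.7, 0.5]
grip_width: 0.087
grip_force: 0.0
time: 4.37
position: [0.5707, 0.0323, 0.1481]
tool_rot: [0.392, 0.92, 0.001, 0.001]
ft_force: [0.9, 0.7, 1.3]
grip_width: 0.0561
grip_force: 30.0
```

```bash

python3 -m pendant '[{"jaw":0.4,"linear":[0,0,-0.3],"twist":0},{"jaw":0.4,"linear":[0,0,-0.7],"twist":0},{"jaw":0.4,"linear":[0,0,-1],"twist":0},{"jaw":0.4,"linear":[0,0,-1],"twist":-3},{"jaw":0.4,"linear":[0,0,-1],"twist":-6},{"jaw":0.4,"linear":[0,0,-1],"twist":-7},{"jaw":0.4,"linear":[0,0,0],"twist":-7},{"jaw":0.4,"linear":[0,0,0],"twist":-7},{"jaw":0.4,"linear":[0,0,0],"twist":-7},{"jaw":0.4,"linear":[0,0,0],"twist":-7},{"jaw":0.4,"linear":[0,0,0],"twist":-3}]'
python3 - <<'E'
from h import *
go(.5365,.2595,.18,91.3)
c=shot('top'); W=np.load('top0.npy'); m=W[...,2]>.09; m[:, :185]=0; m[:,222:]=0; m[:125]=0; m[165:]=0
print('bottle',np.nanmedian(W[m],0)); cv2.imwrite('pics/t1.png',c['color'])
W=cloud(c); im=c['color']; hsv=cv2.cvtColor(im,cv2.COLOR_BGR2HSV); k=(hsv[...,0]>5)&(hsv[...,0]<25)&(hsv[...,1]>130)&(W[...,2]>.15); print(k.sum(),np.nanpercentile(W[k],[5,50,95],axis=0))
E
```

```text
time: 5.28
position: [0.5697, 0.032, 0.1983]
tool_rot: [-0.01, 1.0, -0.0, 0.0]
ft_force: [0.6, 0.6, -1.7]
grip_width: 0.0558
grip_force: 30.0
yaw now 91.2 twist -0.1 or 179.9
after twist -0.1 linear cm [ 2.8  22.82  1.83]
after twist 179.9 linear cm [ -2.8  -22.82   1.83]
pos [0.5697 0.032  0.1983] q [-0.14  0.51  1.61 -0.    1.02 -1.73] f [ 0.55  0.56 -1.66] grip 0.05580765717820332 29.99621246701281 t 5.2833
bottle [0.71175228 0.26751492 0.11313928]
0 [nan nan nan]
  return np.nanmean(a, axis, out=out, keepdims=keepdims)
```

```bash

python3 -m pendant '[{"jaw":0.4,"linear":[0.2,1.5,0],"twist":0},{"jaw":0.4,"linear":[0.4,3,0],"twist":0},{"jaw":0.4,"linear":[0.4,3.5,0],"twist":0},{"jaw":0.4,"linear":[0.4,3.5,0],"twist":0},{"jaw":0.4,"linear":[0.4,3.5,0],"twist":0},{"jaw":0.4,"linear":[0.4,3.5,0],"twist":0},{"jaw":0.4,"linear":[0.4,2.8,0],"twist":0},{"jaw":0.4,"linear":[0.2,1.5,0],"twist":0},{"jaw":0.4,"linear":[0,0,1],"twist":0},{"jaw":0.4,"linear":[0,0,2],"twist":0},{"jaw":0.4,"linear":[0,0,2.5],"twist":0},{"jaw":0.4,"linear":[0,0,2.5],"twist":0}]'
python3 -m pendant '[{"jaw":0.4,"linear":[0,0,2],"twist":0},{"jaw":0.4,"linear":[0,0,1.5],"twist":0},{"jaw":0.4,"linear":[0,0,0.6],"twist":0},{"jaw":0.4,"linear":[0,0,0],"twist":0},{"jaw":0.4,"linear":[0,0,0],"twist":0}]'
python3 -c "
from h import *
go(.5365,.2595,.05,91.3)"
```

```text
time: 6.33
position: [0.5389, 0.2591, 0.1173]
tool_rot: [-0.007, 1.0, -0.0, 0.001]
ft_force: [-0.1, 0.0, -3.0]
grip_width: 0.0557
grip_force: 30.0
time: 6.75
position: [0.5389, 0.2591, 0.0768]
tool_rot: [-0.007, 1.0, -0.0, 0.0]
ft_force: [-0.6, 0.2, -2.3]
grip_width: 0.0555
grip_force: 30.0
yaw now 90.8 twist -0.5 or 179.5
after twist -0.5 linear cm [0.23 0.04 2.68]
after twist 179.5 linear cm [-0.23 -0.04  2.68]
pos [0.5389 0.2591 0.0768] q [ 0.26  0.71  1.62 -0.    0.8  -1.32] f [-0.63  0.2  -2.28] grip 0.05554065332949033 29.99712012366217 t 6.75
```

```bash

python3 -m pendant '[{"jaw":0.4,"linear":[0,0,0.3],"twist":0},{"jaw":0.4,"linear":[0,0,0.3],"twist":0},{"jaw":0.4,"linear":[0,0,0.3],"twist":0}]' | grep -E "pos|ft"
python3 -m pendant '[{"jaw":0.4,"linear":[0,0,0.3],"twist":0},{"jaw":0.4,"linear":[0,0,0.3],"twist":0}]' | grep -E "pos|ft"
```

```text
position: [0.5391, 0.2597, 0.0684]
ft_force: [0.7, -0.7, -2.7]
position: [0.5386, 0.2597, 0.0616]
ft_force: [0.2, -0.2, -2.8]
```

```bash
python3 -m pendant '[{"jaw":0.4,"linear":[0,0,0.3],"twist":0},{"jaw":0.4,"linear":[0,0,0],"twist":0}]' | grep -E "pos|ft"
```

```text
position: [0.538, 0.2595, 0.0579]
ft_force: [-0.6, 0.6, -3.3]
```

```bash
python3 -m pendant '[{"jaw":0.4,"linear":[0,0,0.3],"twist":0},{"jaw":0.4,"linear":[0,0,0.2],"twist":0},{"jaw":0.4,"linear":[0,0,0],"twist":0}]' | grep -E "pos|ft"
```

```text
position: [0.5382, 0.2595, 0.0531]
ft_force: [0.2, 0.5, -2.3]
```

```bash
python3 -m pendant '[{"jaw":0.4,"linear":[0,0,0.2],"twist":0},{"jaw":0.4,"linear":[0,0,0.1],"twist":0},{"jaw":0.4,"linear":[0,0,0],"twist":0}]' | grep -E "pos|ft"
```

```text
position: [0.5383, 0.2595, 0.0503]
ft_force: [0.4, 1.0, -2.6]
```

```bash
python3 -m pendant '[{"jaw":0.4,"linear":[0,0,0.2],"twist":0},{"jaw":0.4,"linear":[0,0,0],"twist":0}]' | grep -E "pos|ft"
```

```text
position: [0.5383, 0.2595, 0.0483]
ft_force: [0.1, 0.1, -3.1]
```

```bash
python3 -m pendant '[{"jaw":0.4,"linear":[0,0,0.2],"twist":0},{"jaw":0.4,"linear":[0,0,0],"twist":0}]' | grep -E "pos|ft"
```

```text
position: [0.5383, 0.2596, 0.0463]
ft_force: [-0.4, -0.3, -3.1]
```

```bash
python3 -m pendant '[{"jaw":0.4,"linear":[0,0,0.15],"twist":0},{"jaw":0.4,"linear":[0,0,0],"twist":0}]' | grep -E "pos|ft"
```

```text
position: [0.5386, 0.2596, 0.0454]
ft_force: [-0.3, -0.4, 0.2]
```

```bash
python3 -m pendant '[{"jaw":0.4,"linear":[0,0,0.15],"twist":0},{"jaw":0.4,"linear":[0,0,0],"twist":0}]' | grep -E "pos|ft"
```

```text
position: [0.5386, 0.2596, 0.0454]
ft_force: [-1.8, -1.4, 10.2]
```

```bash
python3 -m pendant '[{"jaw":0.7,"linear":[0,0,0],"twist":0},{"jaw":0.8,"linear":[0,0,0],"twist":0},{"jaw":0.9,"linear":[0,0,0],"twist":0},{"jaw":1,"linear":[0,0,0],"twist":0},{"jaw":1,"linear":[0,0,-0.5],"twist":0},{"jaw":1,"linear":[0,0,-1.5],"twist":2},{"jaw":1,"linear":[0,0,-3],"twist":5},{"jaw":1,"linear":[0,0,-4],"twist":5},{"jaw":1,"linear":[0,0,-4],"twist":0},{"jaw":0.8,"linear":[0,0,-0.5],"twist":0}]'
python3 - <<'E'
from h import *
go(.468,.0395,.18,78.8)
c=shot('top'); W=cloud(c); im=c['color']; hsv=cv2.cvtColor(im,cv2.COLOR_BGR2HSV); k=(hsv[...,0]>5)&(hsv[...,0]<25)&(hsv[...,1]>130)&(W[...,2]<.09)&(W[...,2]>.055)&(W[...,1]>.1)&(W[...,1]<.35)&(W[...,0]<.64); print(k.sum())
if k.sum()>50: print(cv2.minAreaRect(W[k][:,:2].astype(np.float32)),np.nanmedian(W[k][:,2]))
E
```

```text
time: 9.33
position: [0.5427, 0.2609, 0.1859]
tool_rot: [0.097, 0.995, 0.002, 0.006]
ft_force: [0.3, -0.4, 0.7]
grip_width: 0.0846
grip_force: 0.0
yaw now 78.9 twist 0.1 or -179.9
after twist 0.1 linear cm [  3.03 -23.17   0.41]
after twist -179.9 linear cm [-3.03 23.17  0.41]
pos [0.5427 0.2609 0.1859] q [ 0.26  0.56  1.55  0.    1.02 -1.11] f [ 0.26 -0.4   0.71] grip 0.08455561458734871 0.0 t 9.3333
391
((0.5166778564453125, 0.2556104063987732), (0.0758632943034172, 0.05618999898433685), 0.6417096257209778) 0.06779722383141085
```

```bash
python3 -m pendant '[{"jaw":0.6,"linear":[0.4,-3,0],"twist":0},{"jaw":0.6,"linear":[0.5,-3.9,0],"twist":0},{"jaw":0.6,"linear":[0.5,-3.9,0],"twist":0},{"jaw":0.6,"linear":[0.5,-3.9,0],"twist":0},{"jaw":0.6,"linear":[0.5,-3.9,0],"twist":0},{"jaw":0.6,"linear":[0.4,-3,0],"twist":0},{"jaw":0.6,"linear":[0.2,-1.6,0],"twist":0},{"jaw":0.6,"linear":[0,0,0],"twist":0},{"jaw":0.6,"linear":[0,0,0],"twist":0}]' >/dev/null
python3 - <<'E'
from h import *
go(.468,.0395,.10,78.8)
c=shot('wrist'); cv2.imwrite('pics/w2.png',c['color'])
A=np.linalg.inv(c['view']); W0=c['depth']
print(c['f'],c['cx'],c['cy'],A.round(3).tolist())
# fisheye cloud
v,u=np.mgrid[:400,:640]; dx=u-c['cx']; dy=v-c['cy']; r=np.hypot(dx,dy); th=r/c['f']; s=np.where(r>0,np.tan(th)/np.maximum(r,1e-9),0)
z=c['depth']; P=np.stack([dx*s*z,dy*s*z,z,np.ones_like(z)],-1)@A.T; P=P[...,:3]; P[z==0]=np.nan
np.save('w2.npy',P)
k=(np.abs(P[...,2]-.112)<.006)&(np.hypot(P[...,0]-.468,P[...,1]-.0395)<.04)
print(k.sum(), np.nanmedian(P[k],0)); Q=P[k]; print(cv2.minAreaRect(Q[:,:2].astype(np.float32)))
for x0 in np.arange(.445,.50,.004):
    q=Q[np.abs(Q[:,0]-x0)<.002]; print(x0.round(3),len(q), (q[:,1].min().round(4),q[:,1].max().round(4)) if len(q) else '')
E
```

```text
yaw now 78.7 twist -0.1 or 179.9
after twist -0.1 linear cm [-0.41  0.31  7.78]
after twist 179.9 linear cm [ 0.41 -0.31  7.78]
pos [0.4636 0.0372 0.1778] q [-0.16  0.41  1.89  0.    0.84 -1.54] f [ 0.99 -0.21  0.21] grip 0.0519766625039366 0.0 t 10.1333
309.70691628693146 320.0516822970018 204.96318706169365 [[0.195, 0.938, 0.287, 0.384], [0.981, -0.187, -0.057, 0.053], [0.0, 0.293, -0.956, 0.323], [0.0, 0.0, 0.0, 1.0]]
2375 [0.49168825 0.0403194  0.11249215]
((0.4883096218109131, 0.04141923785209656), (0.04711632803082466, 0.055306896567344666), 42.42871856689453)
0.445 0 
0.449 0 
0.453 0 
0.457 76 (np.float64(0.0403), np.float64(0.0516))
0.461 96 (np.float64(0.0396), np.float64(0.0519))
0.465 86 (np.float64(0.0388), np.float64(0.0514))
0.469 82 (np.float64(0.0379), np.float64(0.0498))
0.473 81 (np.float64(0.0371), np.float64(0.0491))
0.477 77 (np.float64(0.0364), np.float64(0.0484))
0.481 92 (np.float64(0.0262), np.float64(0.0477))
0.485 127 (np.float64(0.0152), np.float64(0.0569))
0.489 392 (np.float64(0.0057), np.float64(0.0567))
0.493 438 (np.float64(0.0072), np.float64(0.0602))
0.497 370 (np.float64(0.0105), np.float64(0.0654))
```

View pics/w2.png

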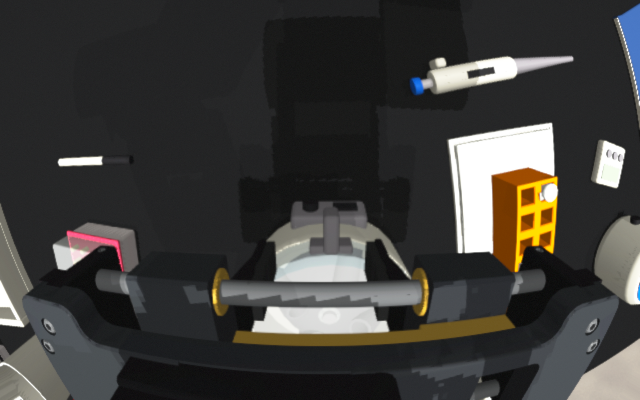

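The wrist view shows the nose at px (331,230). The rack stands upright in the tray at (523,215) with both tubes in it. The nose centreline is at (.467,.044).

```bash
python3 -m pendant '[{"jaw":0.5,"linear":[-0.2,0.7,1],"twist":-0.5},{"jaw":0.5,"linear":[0,0,2],"twist":0},{"jaw":0.5,"linear":[0,0,2],"twist":0},{"jaw":0.5,"linear":[0,0,1.3],"twist":0},{"jaw":0.5,"linear":[0,0,0.8],"twist":0},{"jaw":0.5,"linear":[0,0,0],"twist":0},{"jaw":0.1,"linear":[0,0,0],"twist":0},{"jaw":0.1,"linear":[0,0,0],"twist":0},{"jaw":0.1,"linear":[0,0,0],"twist":0},{"jaw":0.05,"linear":[0,0,0],"twist":0},{"jaw":0.05,"linear":[0,0,0],"twist":0}]' 10
python3 - <<'E'
from h import *
go(.467,.0437,.107,79.2)
a=np.radians(5.77)+np.linspace(0,1.62,17); x=-.199*np.cos(a)*100; z=.199*np.sin(a)*100
print(np.c_[-np.diff(x),-np.diff(z)].round(2).tolist())
E
```

```text
time: 11.1
position: [0.468, 0.0442, 0.1082]
tool_rot: [0.093, 0.996, -0.0, 0.001]
ft_force: [0.6, 0.4, -0.6]
grip_width: 0.0177
grip_force: 0.0
yaw now 79.4 twist 0.2 or -179.8
after twist 0.2 linear cm [ 0.09 -0.07  0.12]
after twist -179.8 linear cm [-0.09  0.07  0.12]
pos [0.468  0.0442 0.1082] q [-0.14  0.55  1.93  0.    0.66 -1.53] f [ 0.65  0.4  -0.6 ] grip 0.01770833787665667 0.0 t 11.1
[[-0.3, -1.99], [-0.5, -1.95], [-0.7, -1.89], [-0.89, -1.81], [-1.06, -1.71], [-1.23, -1.59], [-1.39, -1.46], [-1.53, -1.31], [-1.65, -1.15], [-1.76, -0.98], [-1.85, -0.8], [-1.92, -0.61], [-1.97, -0.41], [-2.0, -0.21], [-2.01, -0.0], [-2.0, 0.2]]
```

```bash
python3 -m pendant '[{"jaw":0.05,"linear":[0,0,0],"twist":0},{"jaw":0.05,"linear":[0,0,0],"twist":0},{"jaw":0.05,"linear":[0,0,0],"twist":0}]'
python3 -m pendant '[{"jaw":0.05,"linear":[-0.1,0,-1],"twist":0},{"jaw":0.05,"linear":[-0.2,0,-1],"twist":0},{"jaw":0.05,"linear":[-0.5,0,-1.95],"twist":0},{"jaw":0.05,"linear":[-0.7,0,-1.9],"twist":0},{"jaw":0.05,"linear":[0,0,0],"twist":0}]'
```

```text
time: 11.35
position: [0.4679, 0.0444, 0.108]
tool_rot: [0.093, 0.996, 0.0, 0.001]
ft_force: [-0.6, 2.8, 3.1]
grip_width: 0.0118
grip_force: 10.0
time: 11.77
position: [0.4832, 0.0415, 0.1685]
tool_rot: [0.093, 0.996, 0.0, 0.001]
ft_force: [-1.0, 2.2, 0.6]
grip_width: 0.012
grip_force: 10.0
```

Gripped at 11.8 mm, as expected for the 12 mm nose, and the lid is following the arc.

```bash
python3 -m pendant '[{"jaw":0.05,"linear":[-0.9,0,-1.8],"twist":0},{"jaw":0.05,"linear":[-1.06,0,-1.7],"twist":0},{"jaw":0.05,"linear":[-1.23,0,-1.6],"twist":0},{"jaw":0.05,"linear":[-1.4,0,-1.45],"twist":0},{"jaw":0.05,"linear":[-1.53,0,-1.3],"twist":0},{"jaw":0.05,"linear":[-1.65,0,-1.15],"twist":0},{"jaw":0.05,"linear":[0,0,0],"twist":0}]'
python3 -m pendant '[{"jaw":0.05,"linear":[-1.76,0,-1],"twist":0},{"jaw":0.05,"linear":[-1.85,0,-0.8],"twist":0},{"jaw":0.05,"linear":[-1.92,0,-0.6],"twist":0},{"jaw":0.05,"linear":[-1.97,0,-0.4],"twist":0},{"jaw":0.05,"linear":[-2,0,-0.2],"twist":0},{"jaw":0.05,"linear":[-2,0,0],"twist":0},{"jaw":0.05,"linear":[-2,0,0.2],"twist":0},{"jaw":0.05,"linear":[0,0,0],"twist":0},{"jaw":0.05,"linear":[0,0,0],"twist":0}]'
```

```text
time: 12.35
position: [0.5615, 0.0263, 0.2586]
tool_rot: [0.093, 0.996, -0.0, 0.002]
ft_force: [-3.0, 1.7, 5.7]
grip_width: 0.0118
grip_force: 10.0
time: 13.1
position: [0.6929, 0.0009, 0.2841]
tool_rot: [0.093, 0.996, -0.001, 0.002]
ft_force: [0.4, -1.7, 4.3]
grip_width: 0.0123
grip_force: 10.0
```

```bash
python3 -m pendant '[{"jaw":0.4,"linear":[0,0,0],"twist":0},{"jaw":0.5,"linear":[0,0,0],"twist":0},{"jaw":0.5,"linear":[0,0,0],"twist":0},{"jaw":0.5,"linear":[0,0,-1],"twist":0},{"jaw":0.5,"linear":[0,0,-3],"twist":0},{"jaw":0.5,"linear":[1,0,-2],"twist":0},{"jaw":0.5,"linear":[4,0,0],"twist":0},{"jaw":0.5,"linear":[4,0,0],"twist":0},{"jaw":0.5,"linear":[4,0,0],"twist":0},{"jaw":0.5,"linear":[4,0,2],"twist":0},{"jaw":0.5,"linear":[4,0,3],"twist":0},{"jaw":0.5,"linear":[0,0,3],"twist":0}]'
python3 - <<'E'
from h import *
for n in ['top','wrist']:
    c=shot(n); np.savez(n+'3.npz',**{k:c[k] for k in ['color','depth','f','cx','cy','view']}); 
    cv2.imwrite(f'pics/{n}3.png',c['color'])
a=cv2.imread('pics/top3.png')[110:270,190:390]; a=cv2.resize(a,(750,600),interpolation=cv2.INTER_CUBIC); cv2.imwrite('pics/top3c.png',a)
E
```

```text
time: 14.1
position: [0.4868, 0.0413, 0.2714]
tool_rot: [0.092, 0.996, 0.0, -0.002]
ft_force: [0.6, -0.7, -0.7]
grip_width: 0.0438
grip_force: 0.0
```

View pics/wrist3.png

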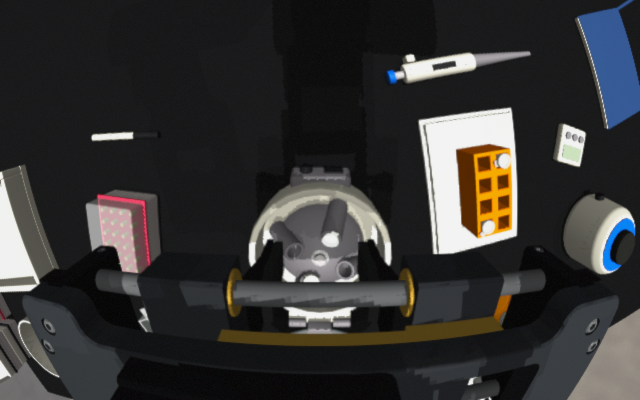

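View pics/top3c.png

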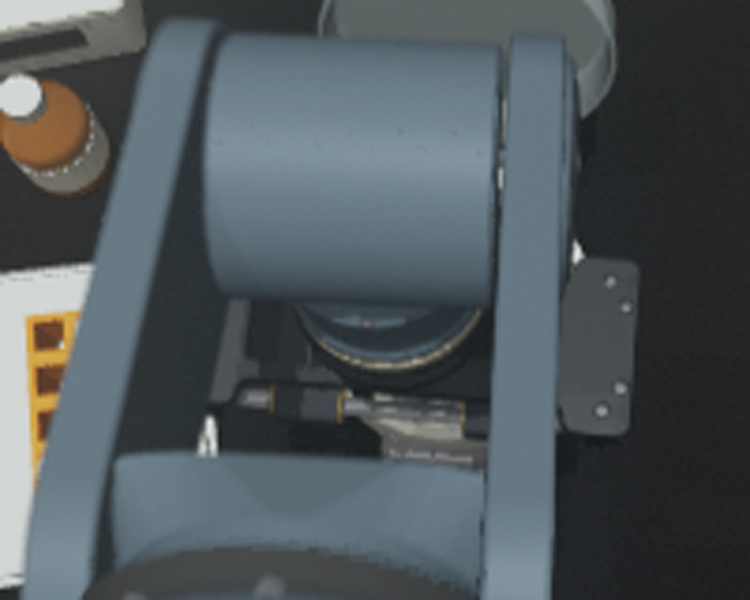

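The wrist view shows the open bowl: hub at px (320,258), balance cap in the front sleeve at (330,239), the sample's white cap at about (310,280) half under the bar, and empty bores at (294,252) and (346,268). The rack stands well in the tray, and the top view shows the lid dome standing back behind the arm.

```bash
cat >> h.py <<'E'
def fcloud(c):
    A=np.linalg.inv(c['view']); v,u=np.mgrid[:400,:640]; dx=u-c['cx']; dy=v-c['cy']; r=np.hypot(dx,dy); th=r/c['f']
    s=np.tan(th)/np.maximum(r,1e-9); z=c['depth']; P=(np.stack([dx*s*z,dy*s*z,z,np.ones_like(z)],-1)@A.T)[...,:3]; P[z==0]=np.nan; return P
def comps(c,P,lo,hi,vmin=170,smax=40,xy=None,rad=.1):
    hsv=cv2.cvtColor(c['color'],cv2.COLOR_BGR2HSV); k=(hsv[...,2]>vmin)&(hsv[...,1]<smax)&(P[...,2]>lo)&(P[...,2]<hi)
    if xy is not None: k&=np.hypot(P[...,0]-xy[0],P[...,1]-xy[1])<rad
    n,L,st,ce=cv2.connectedComponentsWithStats(k.astype(np.uint8))
    for i in range(1,n):
        if st[i,4]>12: q=P[L==i]; print(ce[i].round(0),st[i,4],'min',q.min(0).round(4),'max',q.max(0).round(4),'med',np.median(q,0).round(4))
E
python3 - <<'E'
from h import *
c=dict(np.load('wrist3.npz')); P=fcloud(c)
print('whites'); comps(c,P,.075,.11,150,60,(.569,.024),.06)
print('rack caps'); comps(c,P,.06,.09,170,50,(.54,.26),.09)
hsv=cv2.cvtColor(c['color'],cv2.COLOR_BGR2HSV); k=(hsv[...,0]>5)&(hsv[...,0]<25)&(hsv[...,1]>130)&(np.abs(P[...,2]-.069)<.005)&(np.hypot(P[...,0]-.54,P[...,1]-.26)<.09)
print(cv2.minAreaRect(P[k][:,:2].astype(np.float32)),np.median(P[k][:,2]))
k=(np.abs(P[...,2]-.082)<.002)&(np.hypot(P[...,0]-.569,P[...,1]-.024)<.015); print('hub',P[k].mean(0))
k=(np.abs(P[...,2]-.08)<.003)&(np.hypot(P[...,0]-.569,P[...,1]-.024)>.08)&(np.hypot(P[...,0]-.569,P[...,1]-.024)<.1); q=P[k]
A=np.c_[2*q[:,:2],np.ones(len(q))]; s=np.linalg.lstsq(A,(q[:,:2]**2).sum(1),rcond=None)[0]; print('rim c',s[:2],'r',np.sqrt(s[2]+s[0]**2+s[1]**2),len(q))
s=shot('scene'); W=cloud(s); k=(W[...,2]>.2)&(np.hypot(W[...,0]-.69,W[...,1])<.09); print('lid',k.sum(),np.nanpercentile(W[k],[2,50,98],axis=0))
E
```

```text
whites
[330. 239.] 211 min [0.5321 0.0302 0.0754] max [0.5591 0.0515 0.0968] med [0.543  0.0422 0.0909]
[320. 262.] 368 min [0.5599 0.0024 0.075 ] max [0.5891 0.0448 0.0837] med [0.5763 0.025  0.0763]
[351. 275.] 33 min [0.5842 0.0489 0.078 ] max [0.6012 0.0657 0.092 ] med [0.5957 0.0595 0.0896]
[311. 279.] 88 min [0.5833 0.0007 0.0799] max [0.5972 0.0187 0.0961] med [0.5876 0.0107 0.0929]
rack caps
[504. 160.] 138 min [0.4828 0.2642 0.0717] max [0.5005 0.2832 0.0748] med [0.4915 0.2729 0.0733]
[487. 228.] 135 min [0.5668 0.2352 0.0705] max [0.588  0.2544 0.0752] med [0.577  0.2448 0.0732]
((0.5338134169578552, 0.2586480975151062), (0.1132827177643776, 0.05724075809121132), 1.1399067640304565) 0.06808710727772435
hub [0.56993864 0.02475245 0.08185506]
rim c [0.57047121 0.02410915] r 0.083922286146831 1538
lid 1599 [[ 0.69215168 -0.07745883  0.20129547]
 [ 0.72868063 -0.02283471  0.23179617]
 [ 0.74543325  0.05179626  0.27941973]]
```

```bash
python3 -m pendant '[{"jaw":0.38,"linear":[0,0,0],"twist":6.1},{"jaw":0.38,"linear":[0,0,0],"twist":6.1},{"jaw":0.38,"linear":[0,0,0],"twist":6.1},{"jaw":0.38,"linear":[0,0,0],"twist":6.1}]' >/dev/null; python3 -c "
from h import *
go(.588,.0116,.15,55)"
```

```text
yaw now 54.7 twist -0.3 or 179.7
after twist -0.3 linear cm [-8.93  2.96 12.33]
after twist 179.7 linear cm [ 8.93 -2.96 12.33]
pos [0.4972 0.0386 0.2728] q [-0.15  0.31  1.71 -0.    1.12 -1.1 ] f [-0.16  0.44  0.8 ] grip 0.03386271608465975 0.0 t 14.5833
```

```bash
python3 -m pendant '[{"jaw":0.38,"linear":[-2.2,0.75,1.5],"twist":0},{"jaw":0.38,"linear":[-2.3,0.75,2],"twist":0},{"jaw":0.38,"linear":[-2.2,0.75,2.5],"twist":0},{"jaw":0.38,"linear":[-2.2,0.7,2.5],"twist":0},{"jaw":0.38,"linear":[0,0,2],"twist":0},{"jaw":0.38,"linear":[0,0,1.8],"twist":0},{"jaw":0.38,"linear":[0,0,0],"twist":0},{"jaw":0.38,"linear":[0,0,0],"twist":0}]' >/dev/null; python3 - <<'E'
from h import *
go(.588,.0116,.1035,55)
c=shot('wrist'); cv2.imwrite('pics/w4.png',c['color']); P=fcloud(c)
comps(c,P,.075,.11,150,60,(.57,.024),.06)
a=c['color'][180:400,180:460]; cv2.imwrite('pics/w4c.png',cv2.resize(a,(760,597)))
E
```

```text
yaw now 54.9 twist -0.1 or 179.9
after twist -0.1 linear cm [-0.19  0.11  4.45]
after twist 179.9 linear cm [ 0.19 -0.11  4.45]
pos [0.5858 0.0118 0.148 ] q [-0.17  0.59  1.62  0.    0.93 -1.13] f [ 0.75 -0.03  1.28] grip 0.0327023499627975 0.0 t 15.25
[322. 158.] 673 min [0.5325 0.0306 0.075 ] max [0.5563 0.0515 0.0961] med [0.5438 0.0424 0.0908]
[323. 191.] 274 min [0.5593 0.0177 0.075 ] max [0.5752 0.0359 0.0839] med [0.5652 0.0283 0.0763]
```

View pics/w4c.png

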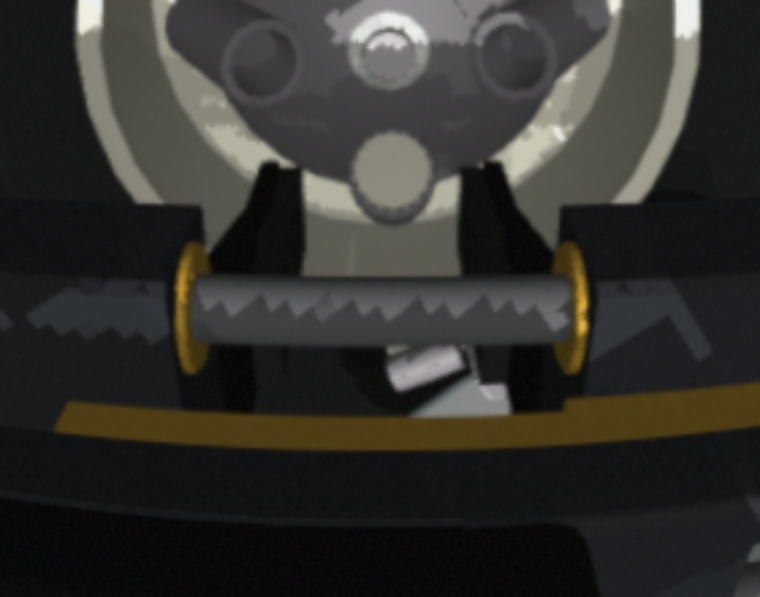

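The crop shows the sample's cap at crop px (391,170), between the fingertips and in line with the hub and balance tube. The empty bores at (262,62) and (513,55) lie symmetrically either side. I'll check the cap's coordinates before descending.

```bash
python3 - <<'E'
from h import *
c=shot('wrist'); P=fcloud(c); g=c['color'].max(2)
e=np.array([.819,-.574]); t=np.array([.574,.819]); ax=np.array([.570,.0242])
k=np.zeros((400,640),bool); k[225:268,305:345]=1; k&=(P[...,2]>.086)&(P[...,2]<.108); d=P[k][:,:2]-ax
r=d@e; s=d@t; z=P[k][:,2]; print(k.sum(),'r',np.percentile(r,[3,50,97]).round(4),'t',np.percentile(s,[3,50,97]).round(4),'z',np.percentile(z,[3,50,97]).round(4))
o=robot.get_obs(); d=o['position'][:2]-ax; print('tcp r,t',d@e,d@t)
E
```

```text
785 r [0.0197 0.0283 0.0423] t [-0.0077  0.0017  0.0109] z [0.0875 0.0947 0.0996]
tcp r,t 0.0202386362013554 -0.0007996166461924605
```

```bash
python3 -m pendant '[{"jaw":0.38,"linear":[-0.15,0.2,1],"twist":0},{"jaw":0.38,"linear":[0,0,1.5],"twist":0},{"jaw":0.38,"linear":[0,0,1.2],"twist":0},{"jaw":0.38,"linear":[0,0,0.75],"twist":0},{"jaw":0.38,"linear":[0,0,0],"twist":0},{"jaw":0.38,"linear":[0,0,0],"twist":0}]'
python3 -m pendant '[{"jaw":0.2,"linear":[0,0,0],"twist":0},{"jaw":0.15,"linear":[0,0,0],"twist":0},{"jaw":0.1,"linear":[0,0,0],"twist":0},{"jaw":0.1,"linear":[0,0,0],"twist":0},{"jaw":0.1,"linear":[0,0,0],"twist":0}]' 12
python3 -c "
from h import *
go(.588,.0116,.1035,55)"
```

```text
time: 15.85
position: [0.5866, 0.0131, 0.1031]
tool_rot: [0.301, 0.954, 0.0, 0.0]
ft_force: [0.8, 0.2, 0.0]
grip_width: 0.0335
grip_force: 0.0
time: 16.27
position: [0.5867, 0.0131, 0.1035]
tool_rot: [0.301, 0.954, 0.0, 0.001]
ft_force: [-0.2, 0.8, 2.9]
grip_width: 0.0183
grip_force: 12.0
yaw now 55.0 twist -0.0 or 180.0
after twist -0.0 linear cm [-0.19 -0.05  0.  ]
after twist 180.0 linear cm [0.19 0.05 0.  ]
pos [0.5867 0.0131 0.1035] q [-0.17  0.66  1.64  0.    0.84 -1.13] f [-0.21  0.83  2.93] grip 0.018273852008458016 11.997279524803162 t 16.2667
```

```bash
python3 -m pendant '[{"jaw":0.36,"linear":[0,0,0],"twist":0},{"jaw":0.36,"linear":[0,0,-0.15],"twist":0},{"jaw":0.36,"linear":[-0.5,0,0],"twist":0},{"jaw":0.36,"linear":[0,0,0],"twist":0},{"jaw":0.15,"linear":[0,0,0],"twist":0},{"jaw":0.1,"linear":[0,0,0],"twist":0},{"jaw":0.1,"linear":[0,0,0],"twist":0},{"jaw":0.1,"linear":[0,0,0],"twist":0},{"jaw":0.1,"linear":[0,0,0],"twist":0}]' 12
```

```text
time: 17.02
position: [0.5903, 0.0102, 0.1043]
tool_rot: [0.301, 0.954, -0.0, -0.0]
ft_force: [0.1, -0.1, -0.5]
grip_width: 0.0182
grip_force: 12.0
```

```bash
python3 -m pendant '[{"jaw":0.1,"linear":[0.25,0,-0.43],"twist":0},{"jaw":0.1,"linear":[0.25,0,-0.43],"twist":0},{"jaw":0.1,"linear":[0.25,0,-0.43],"twist":0},{"jaw":0.1,"linear":[0,0,0],"twist":0}]'
python3 - <<'E'
from h import *
c=shot('wrist'); P=fcloud(c); cv2.imwrite('pics/w5.png',c['color'])
a=c['color'][180:330,220:420]; cv2.imwrite('pics/w5c.png',cv2.resize(a,(800,600)))
E
```

```text
time: 17.35
position: [0.5841, 0.0149, 0.1184]
tool_rot: [0.301, 0.954, 0.0, 0.0]
ft_force: [0.1, -0.3, -0.4]
grip_width: 0.0178
grip_force: 12.0
```

View pics/w5c.png

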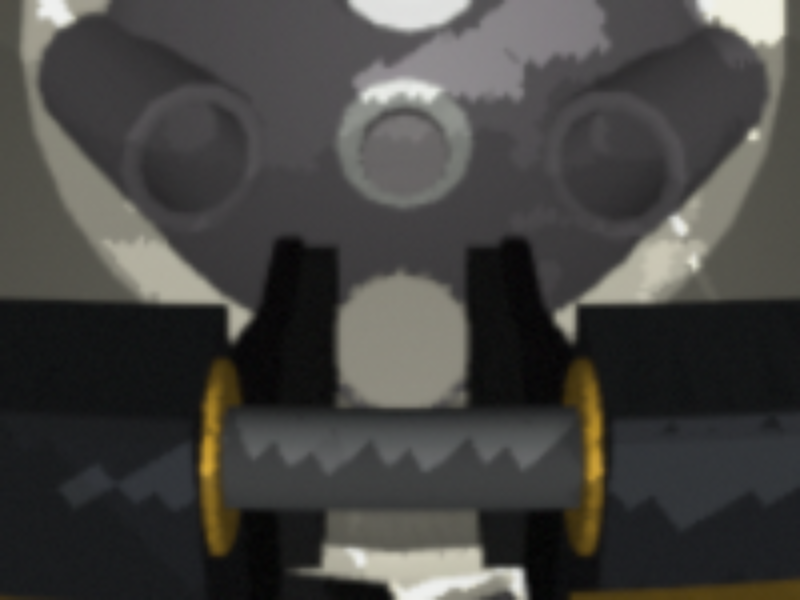

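The crop shows the white cap at (402,340), clamped between both pads and risen from the bore; the balance cap stays at (410,10). I'll keep drawing along the bore axis.

```bash
python3 -m pendant '[{"jaw":0.1,"linear":[0.5,0,-0.87],"twist":0},{"jaw":0.1,"linear":[0.5,0,-0.87],"twist":0},{"jaw":0.1,"linear":[0.5,0,-0.87],"twist":0},{"jaw":0.1,"linear":[0.5,0,-0.87],"twist":0},{"jaw":0.1,"linear":[0.2,0,-1],"twist":0},{"jaw":0.1,"linear":[0,0,-2.5],"twist":0},{"jaw":0.1,"linear":[0,0,-2.5],"twist":0},{"jaw":0.1,"linear":[0,0,-2.5],"twist":0},{"jaw":0.1,"linear":[0,0,0],"twist":0}]' 
python3 - <<'E'
from h import *
s=shot('scene'); cv2.imwrite('pics/s6.png',s['color']); W=cloud(s)
o=robot.get_obs(); p=o['position']; pc=s['view']@np.r_[p,1]; u,v=pc[:2]/pc[2]*s['f']+[s['cx'],s['cy']]; print(u,v,p)
u,v=int(u),int(v); a=s['color'][v-60:v+90,u-100:u+100]; cv2.imwrite('pics/s6c.png',cv2.resize(a,(800,600),interpolation=cv2.INTER_CUBIC))
e=np.array([.819,-.574]); t=np.array([.574,.819])
d=W-p; r=d[...,:2]@e; tt=d[...,:2]@t
k=(np.abs(r)<.06)&(np.abs(tt)<.013)&(d[...,2]<-.014)&(d[...,2]>-.07); 
for z in np.arange(-.07,-.005,.005):
    m=(np.abs(r)<.06)&(np.abs(tt)<.013)&(np.abs(d[...,2]-z)<.0025)
    if m.sum(): print(z.round(3),m.sum(),'r',np.median(r[m]).round(4),r[m].min().round(4),r[m].max().round(4),'t',np.median(tt[m]).round(4))
E
```

```text
time: 18.15
position: [0.5693, 0.0269, 0.2432]
tool_rot: [0.301, 0.954, 0.001, 0.006]
ft_force: [0.4, -0.3, 0.2]
grip_width: 0.0183
grip_force: 12.0
332.713101722947 157.50538108230057 [0.5681319  0.02704782 0.24086566]
-0.055 8 r 0.0332 0.0318 0.0388 t -0.0014
-0.05 6 r 0.0333 0.0313 0.0361 t -0.0005
-0.045 15 r 0.0317 0.0282 0.0386 t 0.0003
-0.04 17 r 0.0293 0.0248 0.0327 t -0.0015
-0.035 16 r 0.0262 0.0216 0.0327 t -0.0011
-0.03 22 r 0.0231 0.0131 0.0293 t -0.001
-0.025 14 r 0.0214 0.0137 0.0263 t 0.0002
-0.02 18 r 0.0186 0.0118 0.0231 t -0.0008
-0.015 20 r 0.0147 0.0074 0.0221 t -0.0006
-0.01 21 r 0.014 0.006 0.0189 t -0.0008
```

The tube is in hand: it leans about 28°, with the foot about 31 mm outward and 59 mm below the TCP. Next I turn so the lean lies along the rack's long side and hover over well (14,14).

```bash
python3 -m pendant '[{"jaw":0.1,"linear":[0,0,0],"twist":-7},{"jaw":0.1,"linear":[0,0,0],"twist":-7},{"jaw":0.1,"linear":[0,0,0],"twist":-7},{"jaw":0.1,"linear":[0,0,0],"twist":-7},{"jaw":0.1,"linear":[0,0,0],"twist":-7},{"jaw":0.1,"linear":[0,0,0],"twist":0}]' >/dev/null
python3 -c "
from h import *
go(.5225,.273,.155,90.7)"
```

```text
yaw now 90.1 twist -0.6 or 179.4
after twist -0.6 linear cm [ 3.97 24.62  8.14]
after twist 179.4 linear cm [ -3.97 -24.62   8.14]
pos [0.5654 0.0272 0.2363] q [-0.15  0.45  1.58 -0.    1.11 -1.72] f [-0.23 -0.05  0.07] grip 0.01804392299872979 11.997552663087845 t 18.7
```

```bash
python3 -m pendant '[{"jaw":0.1,"linear":[0.3,2,0],"twist":-0.6},{"jaw":0.1,"linear":[0.6,3.7,0],"twist":0},{"jaw":0.1,"linear":[0.6,3.7,0],"twist":0},{"jaw":0.1,"linear":[0.6,3.7,0],"twist":0},{"jaw":0.1,"linear":[0.6,3.7,0],"twist":0},{"jaw":0.1,"linear":[0.6,3.7,1.5],"twist":0},{"jaw":0.1,"linear":[0.6,2.8,2.5],"twist":0},{"jaw":0.1,"linear":[0.1,1.3,2.5],"twist":0},{"jaw":0.1,"linear":[0,0,1.6],"twist":0},{"jaw":0.1,"linear":[0,0,0],"twist":0},{"jaw":0.1,"linear":[0,0,0],"twist":0}]' >/dev/null
python3 - <<'E'
from h import *
go(.5225,.273,.145,90.7)
p=robot.get_obs()['position']
s=shot('scene'); w=shot('wrist'); W=cloud(s); P=fcloud(w)
a=cv2.resize(s['color'][130:230,290:390],(400,400),interpolation=cv2.INTER_CUBIC); b=w['color'][150:350,220:420]; b=cv2.resize(b,(400,400),interpolation=cv2.INTER_CUBIC)
cv2.imwrite('pics/h7.png',np.hstack([a,b]))
for n,c,Q in [('scene',s,W),('wrist',w,P)]:
    hsv=cv2.cvtColor(c['color'],cv2.COLOR_BGR2HSV); k=(hsv[...,0]>5)&(hsv[...,0]<25)&(hsv[...,1]>130)&(np.abs(Q[...,2]-.069)<.004)&(np.hypot(Q[...,0]-.536,Q[...,1]-.26)<.09)
    if k.sum()>20: print(n,k.sum(),cv2.minAreaRect(Q[k][:,:2].astype(np.float32)),np.median(Q[k][:,2]))
    comps(c,Q,.068,.085,150,60,(.536,.26),.09)
d=W-p
for z in np.arange(-.07,-.005,.005):
    m=(np.abs(d[...,0]-.02)<.05)&(np.abs(d[...,1])<.013)&(np.abs(d[...,2]-z)<.0025)
    if m.sum(): print(z.round(3),m.sum(),'x',d[m][:,0].min().round(4),np.median(d[m][:,0]).round(4),d[m][:,0].max().round(4),'y',d[m][:,1].min().round(4),d[m][:,1].max().round(4))
E
```

```text
yaw now 90.5 twist -0.2 or 179.8
after twist -0.2 linear cm [0.05 0.04 1.  ]
after twist 179.8 linear cm [-0.05 -0.04  1.  ]
pos [0.523  0.2726 0.155 ] q [ 0.29  0.59  1.6  -0.    0.96 -1.29] f [-0.12 -0.09  0.16] grip 0.01860757038964115 11.999963074922562 t 19.6167
scene 217 ((0.5384251475334167, 0.26724547147750854), (0.056566983461380005, 0.11612585932016373), 80.52623748779297) 0.0694836509070067
[381. 173.] 27 min [0.4764 0.2598 0.0685] max [0.5023 0.2867 0.0759] med [0.4933 0.2701 0.0742]
[396. 188.] 29 min [0.5679 0.2337 0.0697] max [0.5882 0.2548 0.0776] med [0.58   0.244  0.0739]
wrist 3714 ((0.5319715738296509, 0.2594209313392639), (0.10694467276334763, 0.05578577518463135), 0.5546907186508179) 0.06821125901001474
[320. 179.] 581 min [0.4827 0.259  0.0681] max [0.5028 0.2828 0.0757] med [0.4922 0.2728 0.0731]
-0.06 3 x 0.0303 0.0312 0.0324 y -0.0039 0.0024
-0.055 7 x 0.026 0.03 0.0328 y -0.0051 0.0016
-0.05 7 x 0.0255 0.0295 0.0333 y -0.0072 -0.0011
-0.045 7 x 0.017 0.0259 0.031 y -0.0093 -0.0005
-0.04 13 x 0.0153 0.0258 0.0323 y -0.0108 0.0017
-0.035 9 x 0.0129 0.0229 0.027 y -0.0097 0.0011
-0.03 14 x 0.013 0.0202 0.0259 y -0.0109 0.003
-0.025 9 x 0.0075 0.0176 0.0219 y -0.0095 0.0013
-0.02 14 x 0.0072 0.0166 0.0209 y -0.0123 0.0013
-0.015 8 x 0.0068 0.0133 0.0162 y -0.0089 0.0011
-0.01 16 x -0.0094 0.0097 0.0149 y -0.0108 0.0121
```

View pics/h7.png

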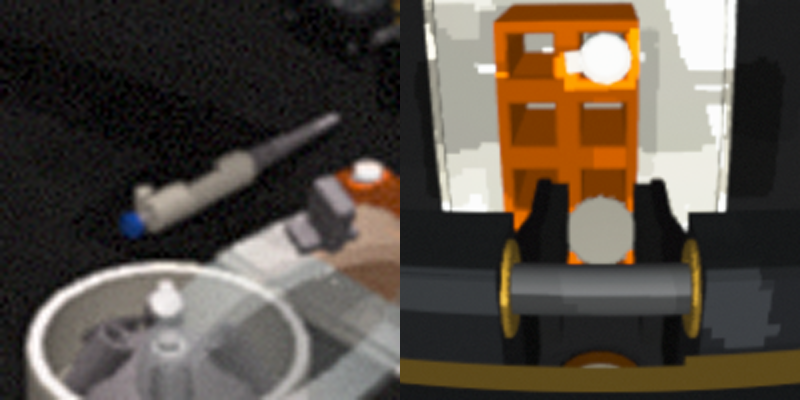

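The right half shows the cap at (600,230) clamped over the well column on the rack's +y side, with tube_a's cap at (605,58). The left half shows the balance tube in the rotor at (165,300), with the clear open lid on the right partly over the rack. The tube's foot should be about 5 mm to the +x side of the well's centre, so I lower it in.

```bash
python3 -m pendant '[{"jaw":0.1,"linear":[0,0,1],"twist":0},{"jaw":0.1,"linear":[0,0,1],"twist":0},{"jaw":0.1,"linear":[0,0,0.6],"twist":0},{"jaw":0.1,"linear":[0,0,0],"twist":0}]' 6 | grep -E "pos|ft|wid"
python3 -m pendant '[{"jaw":0.1,"linear":[0,0,0.3],"twist":0},{"jaw":0.1,"linear":[0,0,0],"twist":0},{"jaw":0.1,"linear":[0,0,0],"twist":0}]' | grep -E "pos|ft|wid"
python3 -m pendant '[{"jaw":0.1,"linear":[0,0,0.3],"twist":0},{"jaw":0.1,"linear":[0,0,0],"twist":0},{"jaw":0.1,"linear":[0,0,0],"twist":0}]' | grep -E "pos|ft|wid"
```

```text
position: [0.5228, 0.272, 0.1287]
ft_force: [-0.4, 0.5, 0.3]
grip_width: 0.0186
position: [0.5233, 0.2726, 0.1274]
ft_force: [-3.1, -0.5, 5.4]
grip_width: 0.0187
position: [0.523, 0.2728, 0.1246]
ft_force: [-3.7, -0.4, 6.7]
grip_width: 0.0186
```

```bash
cat > tube.py <<'E'
from h import *
o=robot.get_obs(); p=o['position']; print(p.round(4),o['ft_force'].round(1),o['time'])
s=shot('scene'); W=cloud(s); 
hsv=cv2.cvtColor(s['color'],cv2.COLOR_BGR2HSV); org=(hsv[...,0]>5)&(hsv[...,0]<25)&(hsv[...,1]>110)
d=W-p
for z in np.arange(.072,p[2]+.005,.004):
    m=(np.abs(d[...,0]-.02)<.05)&(np.abs(d[...,1])<.013)&(np.abs(W[...,2]-z)<.002)&~org
    if m.sum(): print(z.round(3),m.sum(),'x',W[m][:,0].min().round(4),np.median(W[m][:,0]).round(4),W[m][:,0].max().round(4),'y',np.median(W[m][:,1]).round(4))
w=shot('wrist'); P=fcloud(w); m=np.zeros((400,640),bool); m[200:290,280:360]=1
m&=(np.abs(P[...,0]-p[0])<.04)&(np.abs(P[...,1]-p[1])<.009)&(P[...,2]>p[2]-.03)&(P[...,2]<p[2]+.005); q=P[m]
if len(q)>30:
    A=np.c_[q[:,:2]-p[:2],np.ones(len(q))]; k=np.ones(len(q),bool)
    for _ in range(4):
        c=np.linalg.lstsq(A[k],q[k,2],rcond=None)[0]; k=np.abs(A@c-q[:,2])<.0015
    print('cap top plane: slopes',c[:2].round(3),'tilt deg',np.degrees(np.arctan(np.hypot(*c[:2]))).round(1),'n',k.sum(),'x',q[k,0].min().round(4),q[k,0].max().round(4),'z at',c[2].round(4))
E
python3 tube.py
```

```text
[0.523  0.2728 0.1246] [-3.7 -0.4  6.7] 20.55
0.072 13 x 0.4946 0.5039 0.5583 y 0.2714
0.076 16 x 0.4941 0.5013 0.5561 y 0.2711
0.08 5 x 0.5486 0.5512 0.5576 y 0.2669
0.084 12 x 0.5418 0.5504 0.5567 y 0.2675
0.088 8 x 0.5449 0.5481 0.5532 y 0.2707
0.092 7 x 0.5325 0.5438 0.5501 y 0.2661
0.096 8 x 0.541 0.5467 0.5517 y 0.2685
0.1 13 x 0.5341 0.5418 0.5475 y 0.2674
0.104 12 x 0.5309 0.5373 0.5441 y 0.2676
0.108 8 x 0.5302 0.5327 0.5403 y 0.2668
0.112 8 x 0.5301 0.5351 0.5376 y 0.27
0.116 10 x 0.5138 0.5318 0.5365 y 0.2746
0.12 15 x 0.5163 0.5303 0.5355 y 0.2745
0.124 11 x 0.5135 0.5276 0.5331 y 0.281
0.128 7 x 0.5155 0.5266 0.5348 y 0.2812
cap top plane: slopes [ 0.671 -0.   ] tilt deg 33.9 n 886 x 0.5133 0.5301 z at 0.1188
```

```bash
python3 -m pendant '[{"jaw":0.1,"linear":[0,0,-0.7],"twist":0},{"jaw":0.1,"linear":[0.7,0,0],"twist":0},{"jaw":0.1,"linear":[0,0,0.3],"twist":0},{"jaw":0.1,"linear":[0,0,0.4],"twist":0},{"jaw":0.1,"linear":[0,0,0],"twist":0}]' | grep -E "pos|ft|wid"
python3 -m pendant '[{"jaw":0.1,"linear":[0,0,0.3],"twist":0},{"jaw":0.1,"linear":[0,0,0],"twist":0},{"jaw":0.1,"linear":[0,0,0],"twist":0}]' | grep -E "pos|ft|wid"
python3 tube.py | tail -1
```

```text
position: [0.5166, 0.2725, 0.1232]
ft_force: [-0.1, 0.5, 0.7]
grip_width: 0.0185
position: [0.5171, 0.2726, 0.1207]
ft_force: [-0.2, -1.7, -0.0]
grip_width: 0.0187
cap top plane: slopes [ 0.651 -0.009] tilt deg 33.1 n 897 x 0.5072 0.5246 z at 0.1148
```

```bash
python3 -m pendant '[{"jaw":0.1,"linear":[0,0,0.25],"twist":0},{"jaw":0.1,"linear":[0,0,0],"twist":0},{"jaw":0.1,"linear":[0,0,0],"twist":0}]' | grep -E "pos|ft|wid"
python3 -m pendant '[{"jaw":0.1,"linear":[0,0,0.25],"twist":0},{"jaw":0.1,"linear":[0,0,0],"twist":0},{"jaw":0.1,"linear":[0,0,0],"twist":0}]' | grep -E "pos|ft|wid"
python3 tube.py | tail -1
```

```text
position: [0.5174, 0.2727, 0.1186]
ft_force: [0.6, -0.4, 0.0]
grip_width: 0.0186
position: [0.5172, 0.2727, 0.116]
ft_force: [1.1, 0.5, -0.2]
grip_width: 0.0186
cap top plane: slopes [0.757 0.007] tilt deg 37.1 n 879 x 0.5073 0.524 z at 0.1103
```

```bash
python3 -m pendant '[{"jaw":0.1,"linear":[-0.5,0,0],"twist":0},{"jaw":0.1,"linear":[-0.4,0,-0.2],"twist":0},{"jaw":0.1,"linear":[-0.4,0,-0.15],"twist":0},{"jaw":0.1,"linear":[-0.4,0,-0.15],"twist":0},{"jaw":0.1,"linear":[0,0,0],"twist":0}]' | grep -E "pos|ft|wid"
python3 tube.py | tail -1
```

```text
position: [0.5356, 0.2729, 0.1216]
ft_force: [-0.0, -0.7, 0.7]
grip_width: 0.0186
cap top plane: slopes [ 0.331 -0.001] tilt deg 18.3 n 927 x 0.5251 0.5437 z at 0.1158
```

```bash
python3 -m pendant '[{"jaw":0.1,"linear":[-0.4,0,-0.1],"twist":0},{"jaw":0.1,"linear":[-0.4,0,-0.1],"twist":0},{"jaw":0.1,"linear":[-0.4,0,0],"twist":0},{"jaw":0.1,"linear":[-0.4,0,0],"twist":0},{"jaw":0.1,"linear":[0,0,0],"twist":0}]' | grep -E "pos|ft|wid"
python3 tube.py | tail -1
```

```text
position: [0.5514, 0.2731, 0.1233]
ft_force: [-0.7, 0.2, -0.1]
grip_width: 0.0184
cap top plane: slopes [0.371 0.055] tilt deg 20.6 n 443 x 0.5403 0.5603 z at 0.1163
```

```bash
cat > cap.py <<'E'
from h import *
p=robot.get_obs()['position']; w=shot('wrist'); P=fcloud(w); print('tcp',p.round(4))
hsv=cv2.cvtColor(w['color'],cv2.COLOR_BGR2HSV)
m=(np.abs(P[...,1]-p[1])<.006)&(P[...,2]>p[2]-.035)&(P[...,2]<p[2]+.01)&(np.abs(P[...,0]-p[0])<.045)&(hsv[...,1]<70)&(hsv[...,2]>90)
for x in np.arange(-.04,.045,.003):
    k=m&(np.abs(P[...,0]-p[0]-x)<.0015)
    if k.sum()>3: print((p[0]+x).round(4),k.sum(),np.percentile(P[k][:,2],[5,50,95]).round(4))
E
python3 cap.py; python3 tube.py
```

```text
tcp [0.5504 0.273  0.123 ]
0.5404 129 [0.1078 0.113  0.1177]
0.5434 298 [0.09   0.1096 0.1182]
0.5464 134 [0.0918 0.1175 0.1184]
0.5494 106 [0.1166 0.1176 0.1185]
0.5524 104 [0.1168 0.1176 0.1186]
0.5554 95 [0.1167 0.1178 0.1185]
0.5584 75 [0.1168 0.1175 0.1184]
[0.5503 0.273  0.123 ] [ 0.1 -0.8 -0.2] 23.1
0.072 6 x 0.5544 0.5615 0.5759 y 0.2642
0.076 7 x 0.5482 0.5557 0.558 y 0.2658
0.08 7 x 0.5467 0.555 0.5582 y 0.2655
0.084 7 x 0.5488 0.5544 0.5606 y 0.2668
0.088 6 x 0.5461 0.5541 0.5592 y 0.2684
0.092 6 x 0.5463 0.5552 0.5595 y 0.2678
0.096 7 x 0.5495 0.556 0.56 y 0.2666
0.1 6 x 0.5522 0.5567 0.5587 y 0.2677
0.104 6 x 0.5544 0.5573 0.5587 y 0.2711
0.108 3 x 0.5568 0.5588 0.5589 y 0.2739
0.112 7 x 0.558 0.5596 0.5613 y 0.2747
0.116 10 x 0.5529 0.5593 0.5623 y 0.2731
0.12 16 x 0.5474 0.5587 0.5621 y 0.2781
0.124 10 x 0.5461 0.5559 0.5607 y 0.2816
0.128 5 x 0.5493 0.5518 0.5591 y 0.281
cap top plane: slopes [ 0.389 -0.01 ] tilt deg 21.3 n 409 x 0.5397 0.5593 z at 0.116
```

The cap top is level at z .1176 and centred at x≈.550, y≈.273, so the tube is upright over the well. I lower it, watching the force.

```bash
python3 -m pendant '[{"jaw":0.1,"linear":[0,0,0.3],"twist":0},{"jaw":0.1,"linear":[0,0,0.3],"twist":0},{"jaw":0.1,"linear":[0,0,0],"twist":0},{"jaw":0.1,"linear":[0,0,0],"twist":0}]' | grep -E "pos|ft|wid"
```

```text
position: [0.5496, 0.2729, 0.1166]
ft_force: [0.1, 0.9, -1.0]
grip_width: 0.0185
```

```bash
python3 -m pendant '[{"jaw":0.1,"linear":[0,0,0.3],"twist":0},{"jaw":0.1,"linear":[0,0,0.3],"twist":0},{"jaw":0.1,"linear":[0,0,0],"twist":0},{"jaw":0.1,"linear":[0,0,0],"twist":0}]' | grep -E "pos|ft|wid"; python3 cap.py
```

```text
position: [0.5498, 0.2729, 0.1107]
ft_force: [-0.8, 0.6, -0.3]
grip_width: 0.0188
tcp [0.5498 0.2729 0.1107]
0.5398 141 [0.0946 0.0997 0.1053]
0.5428 328 [0.0772 0.0954 0.106 ]
0.5458 116 [0.0813 0.1055 0.1064]
0.5488 109 [0.1044 0.1054 0.1061]
0.5518 91 [0.1045 0.1052 0.1062]
0.5548 101 [0.1041 0.1052 0.1058]
0.5578 83 [0.1041 0.1051 0.1061]
0.5608 5 [0.1048 0.1051 0.1053]
```

```bash
python3 -m pendant '[{"jaw":0.1,"linear":[0,0,0.3],"twist":0},{"jaw":0.1,"linear":[0,0,0.3],"twist":0},{"jaw":0.1,"linear":[0,0,0],"twist":0},{"jaw":0.1,"linear":[0,0,0],"twist":0}]' | grep -E "pos|ft|wid"
```

```text
position: [0.55, 0.273, 0.1048]
ft_force: [0.5, -0.5, -0.6]
grip_width: 0.0183
```

```bash
python3 -m pendant '[{"jaw":0.1,"linear":[0,0,0.3],"twist":0},{"jaw":0.1,"linear":[0,0,0.3],"twist":0},{"jaw":0.1,"linear":[0,0,0],"twist":0},{"jaw":0.1,"linear":[0,0,0],"twist":0}]' | grep -E "pos|ft|wid"; python3 cap.py
```

```text
position: [0.5499, 0.2729, 0.0987]
ft_force: [-0.9, -0.1, -1.4]
grip_width: 0.0182
tcp [0.5499 0.2729 0.0987]
0.5399 150 [0.0676 0.0875 0.0934]
0.5429 341 [0.0653 0.0834 0.0943]
0.5459 111 [0.0735 0.0935 0.0946]
0.5489 107 [0.0924 0.0934 0.0943]
0.5519 93 [0.0924 0.0931 0.0941]
0.5549 91 [0.0923 0.0931 0.0938]
0.5579 86 [0.0921 0.093  0.0936]
0.5609 10 [0.0919 0.0931 0.0933]
```

Tracking freely; about 12 mm remain.

```bash
python3 -m pendant '[{"jaw":0.1,"linear":[0,0,0.3],"twist":0},{"jaw":0.1,"linear":[0,0,0.3],"twist":0},{"jaw":0.1,"linear":[0,0,0.2],"twist":0},{"jaw":0.1,"linear":[0,0,0],"twist":0},{"jaw":0.1,"linear":[0,0,0],"twist":0}]' | grep -E "pos|ft|wid"
```

```text
position: [0.5499, 0.2729, 0.0907]
ft_force: [-1.5, -0.2, -1.6]
grip_width: 0.0185
```

```bash
python3 -m pendant '[{"jaw":0.1,"linear":[0,0,0.2],"twist":0},{"jaw":0.1,"linear":[0,0,0],"twist":0},{"jaw":0.1,"linear":[0,0,0],"twist":0}]' | grep -E "pos|ft|wid"
```

```text
position: [0.5501, 0.273, 0.089]
ft_force: [-0.9, 0.1, -0.8]
grip_width: 0.0185
```

```bash
python3 -m pendant '[{"jaw":0.1,"linear":[0,0,0.15],"twist":0},{"jaw":0.1,"linear":[0,0,0],"twist":0},{"jaw":0.1,"linear":[0,0,0],"twist":0}]' | grep -E "pos|ft|wid"
```

```text
position: [0.5501, 0.273, 0.0876]
ft_force: [-1.7, -0.6, 1.0]
grip_width: 0.0188
```

```bash
python3 -m pendant '[{"jaw":0.1,"linear":[0,0,0.1],"twist":0},{"jaw":0.1,"linear":[0,0,0],"twist":0},{"jaw":0.25,"linear":[0,0,0],"twist":0},{"jaw":0.35,"linear":[0,0,0],"twist":0},{"jaw":0.4,"linear":[0,0,0],"twist":0},{"jaw":0.4,"linear":[0,0,0],"twist":0},{"jaw":0.4,"linear":[0,0,-0.5],"twist":0},{"jaw":0.4,"linear":[0,0,-2],"twist":0},{"jaw":0.4,"linear":[0,0,-3],"twist":0},{"jaw":0.4,"linear":[0,0,-3],"twist":0},{"jaw":0.4,"linear":[0,0,0],"twist":0}]'
python3 -m pendant '[{"jaw":0.4,"linear":[3,0,0],"twist":0},{"jaw":0.4,"linear":[4,0,0],"twist":0},{"jaw":0.4,"linear":[3,0,0],"twist":0},{"jaw":0.4,"linear":[0,0,0],"twist":0},{"jaw":0.4,"linear":[0,0,0],"twist":0}]' >/dev/null
python3 - <<'E'
from h import *
w=shot('wrist'); P=fcloud(w); comps(w,P,.065,.12,140,60,(.536,.26),.09)
comps(w,P,.08,.12,140,60,(.545,.042),.03)
s=shot('scene'); W=cloud(s); comps(s,W,.068,.12,140,60,(.536,.26),.075)
k=(W[...,2]>.2)&(np.hypot(W[...,0]-.70,W[...,1])<.1); print('lid',k.sum(),np.nanpercentile(W[k],[2,50,98],axis=0).round(3).tolist())
cv2.imwrite('pics/end.png',w['color'])
E
```

```text
time: 26.47
position: [0.5541, 0.2743, 0.1781]
tool_rot: [-0.005, 1.0, 0.002, 0.006]
ft_force: [0.8, 1.3, -0.1]
grip_width: 0.0345
grip_force: 0.0
[320. 260.] 427 min [0.4825 0.26   0.0674] max [0.5058 0.2839 0.0751] med [0.4927 0.2733 0.0731]
[320. 315.] 305 min [0.5398 0.2632 0.0675] max [0.5666 0.2832 0.0817] med [0.5482 0.2731 0.08  ]
[335. 314.] 14 min [0.549  0.2878 0.0669] max [0.565  0.2884 0.0694] med [0.5571 0.288  0.0677]
[294. 329.] 156 min [0.5665 0.2381 0.0695] max [0.579  0.2563 0.0747] med [0.5722 0.2473 0.0733]
[382. 173.] 28 min [0.4862 0.2612 0.0682] max [0.5033 0.2824 0.0772] med [0.4959 0.2705 0.0745]
[396. 179.] 25 min [0.541  0.2625 0.0789] max [0.5596 0.2806 0.0832] med [0.5517 0.2714 0.082 ]
[396. 189.] 26 min [0.5677 0.2337 0.0691] max [0.5882 0.2552 0.0773] med [0.5793 0.2432 0.0738]
lid 1598 [[0.692, -0.078, 0.201], [0.729, -0.023, 0.232], [0.745, 0.052, 0.279]]
```

The screw cap top stands 7 mm above the flat caps, as it should when seated (12 mm against 5 mm). The lid is unchanged at about 0.28 m and the gripper is clear.

```bash
python3 -c "
from rig import robot
print(robot.hand_in())"
```

```text
the job is handed in; nothing more can be done
None
```

The job is handed in at about 27 s of the 72 s, verdict not shown: by the last measurements the rack stands on the foam with both its tubes, the lid is back, the screw-capped tube is seated upright in a free well, and the balance tube was last seen still in the rotor after the sample came out.

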